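Open the wooden barbecue chest and take out the food tin

ROBOT

A 7-joint arm with a two-finger parallel gripper is mounted at the origin on a cart in front of the work surface, level with it; the furniture and walls round the work are solid. World frame = base frame: x ahead of the robot, y to its left, z up, the work surface at z = 0. Lengths are in m, angles in rad, forces in N, time in s.
With the tool pointing down it reaches from about 0.425 to 0.925 m from the base axis. Payload 6.8 kg.
Tool frame: the origin (TCP) lies on the centre line of the jaws, within the pads' length; the fingertips stand 14 mm ahead of it and the grasp point (between the pads) lies 5 mm behind it; z points along the fingers, y is the line along which they close (so a half turn about z gives the same grasp; the last joint's range is limited). The gripper opens to 85 mm and grips with 20 to 120 N. Pads are 22 mm wide; open, the fingers measure 114 mm over their backs; the gripper's body (76 mm by 85 mm) begins 54 mm behind the grasp point. The pads swing forward as they close: fully open they stand 13 mm farther back than shut.
Start: joints at [-1.29, 0.477, 0.022, 1.555, -0.011, 1.109, -0.083], TCP at [0.256, 0.625, 0.245] pointing down, gripper open.
Joint ranges: [-2.96, 2.96], [-0.34, 2.1], [-1.41, 1.46], [0.24, 2.44], [-1.37, 4.51], [0.17, 1.92], [-2.96, 2.96]. Speed limits (rad/s): [2.39, 2.39, 3.14, 3.14, 3.14, 3.14, 3.14].

INTERFACE

Orientations are given as a unit quaternion [w, x, y, z].
In Python, from station import bot gives the robot as it stands. The module is installed in compiled form; this text tells all that it offers.
- The arm moves only by the tool drive_tool, never from a script. Its argument "commands" is a list of rows, each an object with "hand": the opening, from 0 (shut) to 1 (fully open); "translation": the shift along the world's x, y, z in mm, a list of three; "angular": the turn, a rotation vector about the world's x, y, z in rad, a list of three. In form: [{"hand": hand, "translation": [tx, ty, tz], "angular": [ax, ay, az]}, ...]. A call has 1 to 12 rows; each row is the pose to reach, as a shift and turn from the pose commanded when the call began; what a row does not reach only later rows make up. A row lasts 1/8 s, in which the tool goes at most 62.5 mm and 10.7 degrees, less where a joint would pass 70% of its speed; a pose out of reach is approached as far as the arm can. A call with a gripper value outside its range is refused whole. The fingers move at their own pace and stop on an object; "force" is the grip in N (left out, the last holds). Time passes only in rows, so rows that repeat a pose let the fingers close. It gives the time, the measured TCP pose, the force, the opening and the grip force at its end, in the units of the state.
- bot.get_obs(): the state, without advancing time (a new reading comes with each control period).
- bot.read_camera(name): name is "side" or "top" or "wrist"; returns the picture (480x640x3 uint8, red, green, blue); there is no depth.
- bot.camera_model(name): a dict with "fx", "fy", "cx", "cy" (pixels), "k1" (the pictures are not rectified: a ray, as slopes to the right and down, at radius r is drawn at 1 + k1 r^2 times it, then the intrinsics apply), "view" (4x4, takes a point from world to camera coordinates). Camera axes: x right, y up, looking along -z (the intrinsics and any distortion apply to the point x, -y, -z); pixel columns grow to the right and rows downward; lengths in m; the calibration is good to about 2 mm. A picture is of the moment at which its call begins: read the wrist's pose just before it. camera_model takes no time and is no camera call; for the wrist camera it gives the pose at the moment of the call.
- bot.hand_in(): hands the job in; it is judged then, once.
Trained networks look in the newest picture that a camera, given by its name, has taken for a name from the list of things; names that differ only in an ending like _2 or _b are one class to them, and where a whole thing is asked for, a point or a joint stands for the part that bears it (a point fixed in the world has none). Each returns a list of dicts, best first, with "score" (0 to 1); they miss things now and then, are a little off and sometimes report something else, mostly with a low value. They report only what shows in the picture. A call takes as long as a camera call. They do not tell look-alikes from the thing itself.
- bot.find_in(camera, query): "position" ([column, row] in pixels, amid what is visible of it).
- bot.outline_of(camera, query): "pixels" (480x640 bool, what is visible of it) and "position" ([column, row] in pixels, amid what is visible of it).
The state is a dict: "t": time; "q": joint angles; "joint_vel": joint speeds; "joint_torque": joint torques, N m; "eef_pos": TCP position; "tool_rot": TCP orientation; "contact_force": force on the tool from outside, world axes, zero at the start; "torque": the same for the moment, N m; "gripper_width": opening from 0.0 (shut) to 1.0 (fully open); "grasp_force": force on a finger pad.
Only numpy, scipy, OpenCV 4.12 (cv2) and the standard library are available. Lean on these libraries where they do the work, as an engineer would, in place of code of your own. Each camera call takes 0.05 s, during which the arm holds its last target. There are 200 camera calls.

TASK

Lift the chest's lid by its overhanging front lip and swing it over, gently and without flinging or forcing it, until it leans back and stays open by itself. Then lift the squat round food tin out and set it upright in the middle part of the low wooden tray, lowering it until it rests there before you let go rather than dropping or slamming it. Leave the salt shaker standing in the chest, and leave the lemon, the onion and the tongs where they are.

Things in the scene. Friction and masses are not known exactly. Their poses are not given: they have to be found in the camera images.
- chest: Brown wooden chest, open at the top under its lid, fixed to the worktop. Outside 180 (its x) x 250 (its y) x 105 mm high without the lid, walls and floor 10 mm thick. Origin: centre of its underside; its -x side is the front, over which the lid overhangs; +x is the back with the hinge; z up. It stands with its front turned roughly to the robot's right.
- lid (a joint): Angle of the chest's flat wooden lid in rad: 0 closed, grows as it opens. It falls shut below about 1.5 (the balance point) and falls on by itself beyond that, to a stop at 1.95 where it leans back. The lid is 14 mm thick, reaches 208 mm forward from the hinge line, is 258 mm wide, weighs about 0.3 to 0.55 kg and has a lightly damped hinge; it has no handle and no catch.
- lid_hinge (a point): Middle of the hinge line, on the back top edge of the chest, 105 mm up, at the lid's underside; axes as the chest's; the hinge line runs along its y.
- lip_edge (a point): Middle of the lower front edge of the lid's lip; moves with the lid (x, y, z axes as the chest's while the lid is shut). The lip overhangs the chest's front by 28 mm, so fingers can come under it from the front.
- tin: Squat round food tin, diameter 57, height 72 mm, about 0.18 kg (0.13 to 0.25), standing on the chest's floor about 60 mm to one side of its middle (either side). Origin: centre of its underside, z up along the tin.
- shaker: Salt shaker, diameter 44, height 90 mm, standing on the chest's floor on the other side. Origin: centre of its underside, z up.
- tray: Low tray of light wood, fixed to the worktop: 150 (its x) x 170 (its y) x 22 mm high, rim and floor 8 mm thick. Origin: centre of its underside, z up.
- lemon: Lemon on the worktop, 78 x 55 x 56 mm. Origin: centre of its underside. Bystander.
- onion: Onion on the worktop, 71 mm across, 72 mm high. Origin: centre of its underside. Bystander.
- tongs: Steel tongs lying on the worktop, 315 (their x) x 62 x 35 mm high. Origin: centre of the underside. Bystander.
Mind the look-alikes: they are no part of the job. Of the things shaped like the tray, the wood one is meant.

How it is judged:
On the way, in this order (a step that is already met when the one before it is completed fails the run):
1. the lid leans back past 1.75 rad by itself, untouched by the robot (value of joint lid above 1.75 rad and contact force between each of the arm, the fingers and lid below 0.1 N), for 0.3 s.
2. the tin's foot is lifted above the chest's rim (value of joint lid above 1.75 rad and z of tin in the frame of chest above 0.108 m), for 0.1 s.
3. the tin rests on the tray while the fingers still hold it (contact force between tin and tray above 0.3 N and contact force between the fingers and tin above 0.5 N and horizontal distance between tin and tray below 0.045 m and angle between tin's own z axis and vertical below 0.15 rad), for 0.1 s.
At the end, for the whole second after the job is handed in: The lid leans open beyond 1.75 rad; the tin stands upright (within 0.1 rad) at rest on the tray's floor, its centre within 45 mm of the tray's; the shaker stands upright (within 0.2 rad) on the chest's floor; the robot has let go (value of joint lid above 1.75 rad and horizontal distance between tin and tray below 0.045 m and z of tin in the frame of tray below 0.013 m and angle between tin's own z axis and vertical below 0.1 rad and linear speed of tin below 0.02 m/s and z of shaker in the frame of chest below 0.03 m and angle between shaker's own z axis and vertical below 0.2 rad and horizontal distance between shaker and chest below 0.09 m); the robot touches nothing.
It fails at once if the lid is flung or slammed (faster than 3.5 rad/s) (velocity of joint lid above 3.5 rad/s or velocity of joint lid below -3.5 rad/s).
It fails at once if the lid is forced with more than 40 N (contact force between the fingers and lid above 40 N).
It fails at once if the tin is slammed or pressed on the tray with more than 60 N (contact force between tin and tray above 60 N).
It fails at once if the shaker is tipped or taken out (angle between shaker's own z axis and vertical above 0.5 rad or z of shaker in the frame of chest above 0.06 m).
It fails at once if the lemon, onion or tongs are moved more than 30 mm (distance of any of lemon, onion, tongs from where it was at the start of the episode above 0.03 m).
It also fails if it takes over 64 s, if anything falls off the work surface, if the arm or the gripper's body presses on something with over 40 N, if the wrist force passes 120 N, or if a joint passes its speed limit or range.

## Working session

There is one attempt and no reset: what is moved stays moved. The work goes in short steps, Python scripts to look and compute and a tool call to move; the robot and the scene stay as the last step left them, time stands still between calls to the robot, and variables do not carry over. Pictures are saved under pics/ and viewed, at most 10 in all, crops included, and the job is handed in when it is done.

Besides the shell and the picture viewer there is one more tool, called after "Emit:" as name(argument=value, ...), one argument or row to a line, values as JSON. drive_tool: Moves the arm, as the interface text tells. Its arguments: {"type":"object","properties":{"commands":{"type":"array","items":{"type":"object","properties":{"hand":{"type":"number"},"translation":{"type":"array","items":{"type":"number"}},"angular":{"type":"array","items":{"type":"number"}}}}},"force":{"type":"number"}},"required":["commands"]}

```bash
mkdir -p pics; cat > h.py <<'E'
from station import bot
import numpy as np, cv2
def snap(n,f=None):
    m=bot.camera_model(n); im=bot.read_camera(n)
    if f: cv2.imwrite('pics/'+f,im[:,:,::-1])
    return m,im
def ray(m,p):
    K=np.array([[m['fx'],0,m['cx']],[0,m['fy'],m['cy']],[0,0,1.]])
    d=cv2.undistortPoints(np.array([[p]],float),K,np.array([m['k1'],0,0,0,0.]))[0,0] if 1 else 0
    V=np.array(m['view']);R=V[:3,:3];t=V[:3,3]
    return -R.T@t, R.T@np.array([d[0],-d[1],-1.])
def at_z(m,p,z):
    o,d=ray(m,p); return o+d*(z-o[2])/d[2]
def tri(a,b):
    (o1,d1),(o2,d2)=a,b
    s=np.linalg.lstsq(np.c_[d1,-d2],o2-o1,rcond=None)[0]
    p,q=o1+s[0]*d1,o2+s[1]*d2
    return (p+q)/2,np.linalg.norm(p-q)
def proj(m,P):
    V=np.array(m['view']);c=V[:3,:3]@np.array(P)+V[:3,3];x,y=c[0]/-c[2],-c[1]/-c[2]
    k=1+m['k1']*(x*x+y*y);return np.array([m['fx']*x*k+m['cx'],m['fy']*y*k+m['cy']])
E
python3 - <<'E'
from h import *
np.set_printoptions(precision=3,suppress=True)
for c in('top','side'):
    m,im=snap(c,c+'0.png'); print(c,ray(m,(320,240)),m['k1'])
    for q in('chest','lid','tray','lemon','onion','tongs'):
        print(q,[(np.round(r['position']),round(r['score'],2),at_z(m,r['position'],0.02)) for r in bot.find_in(c,q)[:3]])
o=bot.get_obs();print(o['t'],o['eef_pos'],o['tool_rot'])
E
```

```text
top (array([ 0.454, -0.138,  1.219]), array([ 0.172,  0.022, -0.985])) -0.10629656243214494
chest [(array([206., 287.]), 0.76, array([0.547, 0.15 , 0.02 ]))]
lid [(array([205., 287.]), 0.56, array([0.547, 0.15 , 0.02 ]))]
tray [(array([384., 312.]), 0.59, array([ 0.502, -0.26 ,  0.02 ])), (array([246., 168.]), 0.57, array([0.835, 0.069, 0.02 ]))]
lemon [(array([341., 201.]), 0.75, array([ 0.756, -0.158,  0.02 ])), (array([384., 310.]), 0.3, array([ 0.506, -0.259,  0.02 ]))]
onion [(array([390., 210.]), 0.63, array([ 0.737, -0.273,  0.02 ]))]
tongs [(array([480., 282.]), 0.71, array([ 0.575, -0.48 ,  0.02 ]))]
side (array([ 0.181, -1.057,  0.84 ]), array([ 0.411,  0.705, -0.579])) -0.051500376124179625
chest [(array([223., 212.]), 0.73, array([0.579, 0.207, 0.02 ]))]
lid [(array([218., 216.]), 0.74, array([0.56 , 0.195, 0.02 ])), (array([217., 203.]), 0.6, array([0.582, 0.268, 0.02 ]))]
tray [(array([323., 218.]), 0.91, array([0.825, 0.032, 0.02 ])), (array([266., 322.]), 0.78, array([ 0.497, -0.28 ,  0.02 ]))]
lemon [(array([335., 260.]), 0.75, array([ 0.753, -0.155,  0.02 ]))]
onion [(array([356., 283.]), 0.75, array([ 0.751, -0.262,  0.02 ]))]
tongs [(array([342., 376.]), 0.63, array([ 0.567, -0.491,  0.02 ]))]
0.7 [0.256 0.625 0.245] [-0.     0.193  0.981  0.   ]
```

View pics/top0.png

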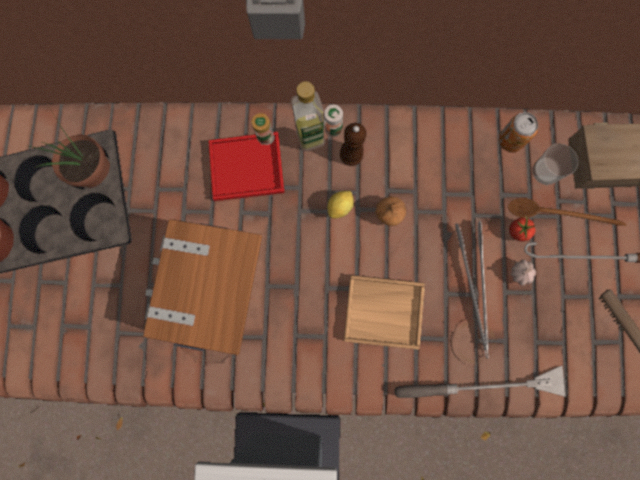

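View pics/side0.png

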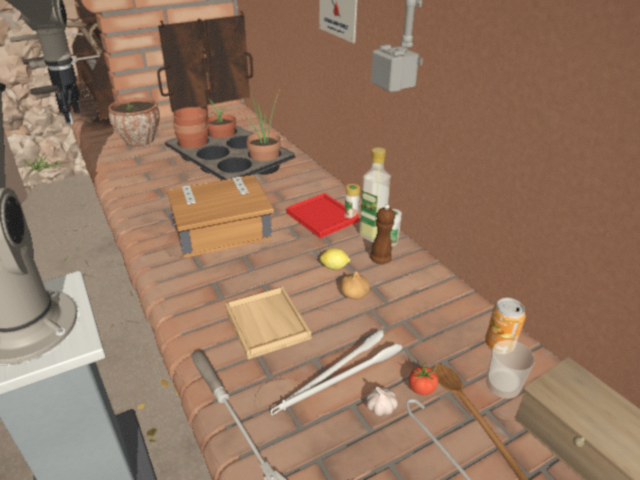

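Top view: the chest is at about (205,287), hinge straps on the left and lip on the right, with lip corners near (262,233) and (238,353). The wood tray is at (385,312); the red tray at (246,168) is the look-alike. The side view agrees. Next I'll measure the corners in both views.

```bash
python3 - <<'E'
from h import *
np.set_printoptions(precision=4,suppress=True)
C={}
for c in('top','side'):
    m,im=snap(c)
    for q in('lid','tray'):
        rs=bot.outline_of(c,q)
        for r in rs[:2]:
            k=r['pixels'].astype(np.uint8); cs=max(cv2.findContours(k,0,1)[0],key=cv2.contourArea)
            h=cv2.convexHull(cs)
            print(c,q,r['position'],r['score'],k.sum())
            for e in (0.02,0.03,0.04,0.06):
                a=cv2.approxPolyDP(h,e*cv2.arcLength(h,True),True)[:,0]
                if len(a)<=6: break
            print(a.tolist())
            z=.119 if q=='lid' else .022
            P=np.array([at_z(m,p[0],z)[:2] for p in cs.astype(float)])
            (cx,cy),s,an=cv2.minAreaRect((P*1000).astype(np.float32)); print('rect',cx,cy,s,an)
    if c=='top': cv2.imwrite('pics/topc.png',cv2.resize(im[200:370,130:440,::-1],None,fx=2.5,fy=2.5,interpolation=2))
    else: cv2.imwrite('pics/sidec.png',cv2.resize(im[165:365,150:330,::-1],None,fx=3,fy=3,interpolation=2))
E
```

```text
top lid [204.6, 286.4] 0.71 11690
[[170, 219], [260, 236], [236, 354], [144, 334]]
rect 543.6599731445312 133.05453491210938 (208.8667449951172, 258.3276672363281) 81.48731994628906
top tray [243.3, 166.4] 0.71 4188
[[276, 132], [283, 192], [215, 200], [209, 141]]
rect 838.9375 71.60934448242188 (154.18804931640625, 172.2355194091797) 7.51537561416626
top tray [384.8, 309.8] 0.58 5040
[[352, 275], [423, 283], [418, 348], [344, 341]]
rect 501.8213195800781 -259.9005432128906 (169.8035430908203, 151.73219299316406) 85.10033416748047
side tray [319.9, 219.6] 0.89 1814
[[359, 220], [319, 237], [286, 211], [326, 194]]
rect 834.1215209960938 53.196044921875 (166.87034606933594, 191.97027587890625) 8.10279655456543
side tray [264.3, 324.2] 0.87 3997
[[283, 287], [311, 339], [247, 358], [225, 303]]
rect 500.18487548828125 -274.5372009277344 (192.3236083984375, 155.29718017578125) 85.44084167480469
```

View pics/topc.png

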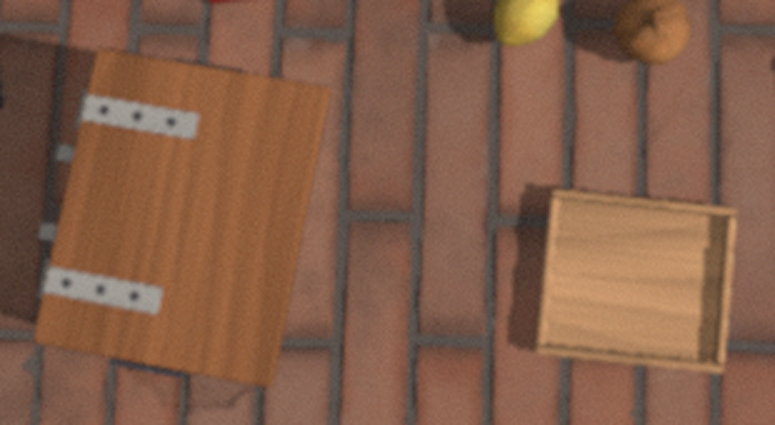

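View pics/sidec.png

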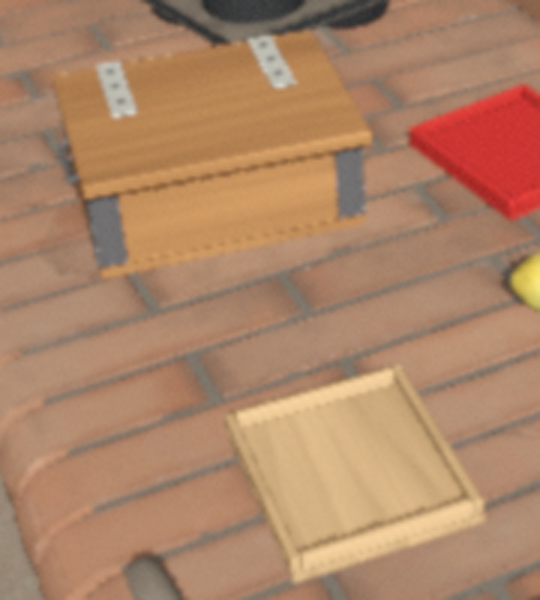

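Crops confirm it: the lip is the edge facing the tray, with no handle. At z=0.119 the outline measures 209 x 258 mm, which matches the lid and so confirms its height. The wood tray's centre is (0.502, -0.260). I'll move over to the front side of the chest, where I can look again with the wrist camera.

Emit:
drive_tool(
  commands=[
    {"hand": 0.8, "translation": [40, -62, 60], "angular": [0, 0, 0.1]},
    {"hand": 0.8, "translation": [244, -745, 105], "angular": [0, 0, 0.241]},
    {"hand": 0.8, "translation": [244, -745, 105], "angular": [0, 0, 0.241]},
    {"hand": 0.8, "translation": [244, -745, 105], "angular": [0, 0, 0.241]},
    {"hand": 0.8, "translation": [244, -745, 105], "angular": [0, 0, 0.241]},
    {"hand": 0.8, "translation": [244, -745, 105], "angular": [0, 0, 0.241]},
    {"hand": 0.8, "translation": [244, -745, 105], "angular": [0, 0, 0.241]},
    {"hand": 0.8, "translation": [244, -745, 105], "angular": [0, 0, 0.241]},
    {"hand": 0.8, "translation": [244, -745, 105], "angular": [0, 0, 0.241]},
    {"hand": 0.8, "translation": [244, -745, 105], "angular": [0, 0, 0.241]},
    {"hand": 0.8, "translation": [244, -745, 105], "angular": [0, 0, 0.241]},
    {"hand": 0.8, "translation": [244, -745, 105], "angular": [0, 0, 0.241]},
  ],
  force=25,
)

```text
t: 2.5
eef_pos: [0.4847, -0.0723, 0.3463]
tool_rot: [0.001, 0.074, 0.997, 0.0]
contact_force: [1.7, 0.9, -0.5]
gripper_width: 0.795
grasp_force: 0.0
```

Emit:
drive_tool(
  commands=[
    {"hand": 0.8, "translation": [0, 0, 0], "angular": [0.16, -0.023, 0]},
    {"hand": 0.8, "translation": [0, 20, -20], "angular": [0.31, -0.046, 0]},
    {"hand": 0.8, "translation": [5, 40, -50], "angular": [0.47, -0.07, 0]},
    {"hand": 0.8, "translation": [10, 60, -80], "angular": [0.62, -0.093, 0]},
    {"hand": 0.8, "translation": [15, 80, -120], "angular": [0.776, -0.116, 0]},
    {"hand": 0.8, "translation": [21, 95, -150], "angular": [0.776, -0.116, 0]},
    {"hand": 0.8, "translation": [21, 100, -157], "angular": [0.776, -0.116, 0]},
    {"hand": 0.8, "translation": [21, 100, -157], "angular": [0.776, -0.116, 0]},
    {"hand": 0.8, "translation": [21, 100, -157], "angular": [0.776, -0.116, 0]},
    {"hand": 0.8, "translation": [21, 100, -157], "angular": [0.776, -0.116, 0]},
  ],
)

```text
t: 3.75
eef_pos: [0.506, 0.0293, 0.19]
tool_rot: [0.03, 0.068, 0.922, 0.381]
contact_force: [-0.1, 0.2, -0.0]
gripper_width: 0.801
grasp_force: 0.0
```

```bash
python3 - <<'E'
from h import *
np.set_printoptions(precision=4,suppress=True)
from scipy.spatial.transform import Rotation as R
o=bot.get_obs(); print(o['eef_pos'],R.from_quat(o['tool_rot'],scalar_first=True).as_matrix(),o['q'])
m,im=snap('wrist','w1.png')
m2,_=snap('side')
for P in [(0.5283,0.0301,.105)]: print(proj(m,P),proj(m2,P))
# height check, two views: front lid top corners
mt=bot.camera_model('top')
for a,b in (((237.2,354),(178.3,228.3)),((261.2,235.2),(274,209.3))): print(tri(ray(mt,a),ray(m2,b)))
E
```

```text
[0.506  0.0293 0.19  ] [[-0.989   0.1023  0.1065]
 [ 0.1476  0.7002  0.6985]
 [-0.0031  0.7066 -0.7076]] [-0.1135  0.4436  0.464   2.0956 -1.0915  1.1804  2.484 ]
[231.5501 304.3569] [225.9974 221.3853]
(array([0.4046, 0.053 , 0.1097]), np.float64(0.004160004543799781))
(array([0.6573, 0.0129, 0.1123]), np.float64(0.0052600235307760715))
```

View pics/w1.png

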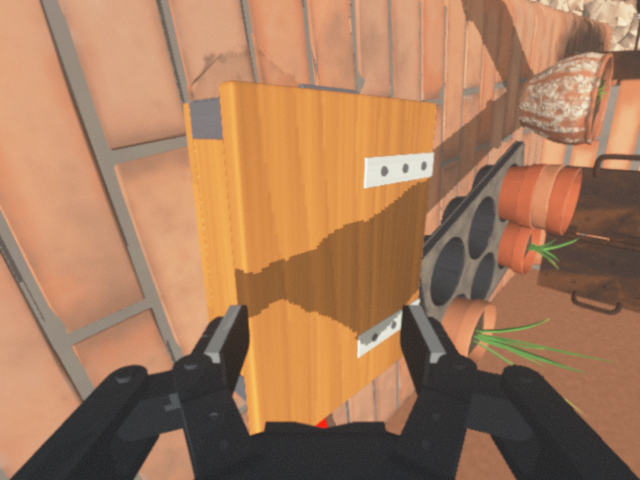

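The wrist view shows the lid's front lip running along columns 222–250. The predicted lip point (232,304) lies on it, so my lip position holds. Next I'll back off and slide the open jaws around the lip at 45°.

Emit:
drive_tool(
  commands=[
    {"hand": 0.8, "translation": [13, -49, 3], "angular": [0, 0, 0]},
    {"hand": 0.8, "translation": [13, -49, 3], "angular": [0, 0, 0]},
    {"hand": 0.8, "translation": [15, -35, -11], "angular": [0, 0, 0]},
    {"hand": 0.8, "translation": [17, -21, -25], "angular": [0, 0, 0]},
    {"hand": 0.8, "translation": [19, -7, -39], "angular": [0, 0, 0]},
    {"hand": 0.8, "translation": [21, 7, -53], "angular": [0, 0, 0]},
    {"hand": 0.8, "translation": [22, 14, -60], "angular": [0, 0, 0]},
    {"hand": 0.8, "translation": [23, 21, -68], "angular": [0, 0, 0]},
    {"hand": 0.8, "translation": [23, 21, -68], "angular": [0, 0, 0]},
  ],
)

```text
t: 4.97
eef_pos: [0.5282, 0.0511, 0.1202]
tool_rot: [0.028, 0.068, 0.921, 0.381]
contact_force: [-0.2, -0.2, 0.6]
gripper_width: 0.801
grasp_force: 0.0
```

```bash
python3 - <<'E'
from h import *
o=bot.get_obs(); print(o['contact_force'])
m,im=snap('side'); m2,im2=snap('wrist')
a=cv2.resize(im[150:280,150:310],(738,600),interpolation=2)
cv2.imwrite('pics/s2.png',a[:,:,::-1])
E
```

```text
[-0.18264366 -0.23789908  0.57401998]
```

View pics/s2.png

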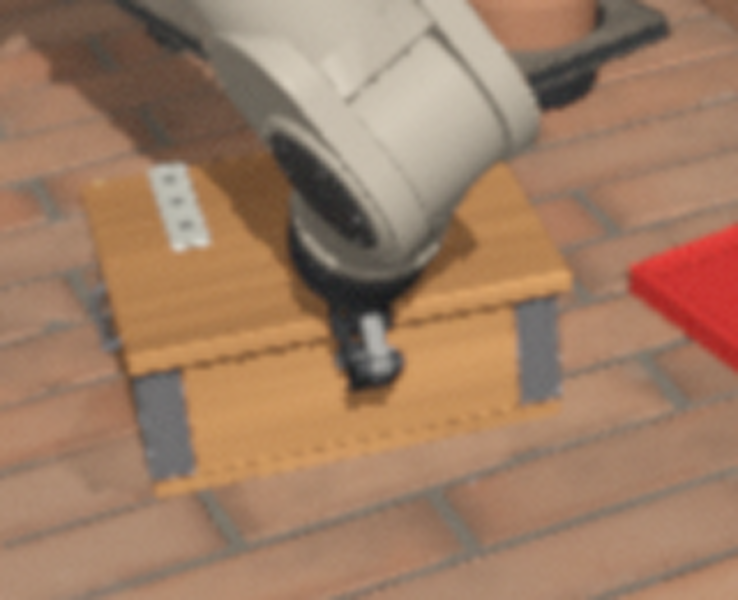

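The lower finger is under the lip and the upper one above it, with no contact force. Now I'll compute the lifting arc.

```bash
cat > arc.py <<'E'
from h import *
c=np.array([.148,.989,0]);z=np.array([0,0,1.]);H=0.108+0.208; e=np.array([.989,-.148,0])
def pose(th,g,phi=None,d=2):
    phi=max(np.pi/4,min(th,np.pi/2)) if phi is None else phi
    zt=np.array([np.cos(phi),-np.sin(phi)]);n=np.array([np.sin(phi),np.cos(phi)])
    P=np.array([H,.105])+.208*np.array([-np.cos(th),np.sin(th)])
    return P+d*1e-3*zt+g*n/2e3, phi
def table(ths,gs,tail=None):
    from scipy.spatial.transform import Rotation as R
    o=bot.get_obs();p=np.array(o['eef_pos']);p2=np.array([p@c,p[2]])
    zt=R.from_quat(o['tool_rot'],scalar_first=True).as_matrix()[:,2];phi0=np.arctan2(-zt[2],zt@c)
    for i,(th,g) in enumerate(zip(ths,gs)):
        q,phi=pose(th,g, None if tail is None else tail[i]);d=q-p2;a=-(phi-phi0)*e
        print(round(th,2),g,np.round(1e3*(d[0]*c+d[1]*z)).astype(int).tolist(),np.round(a,3).tolist())
    print(o['t'],p,phi0,o['contact_force'])
E
python3 -c "
from arc import *
t=[0,.03,.08,.15,.22,.3,.38,.46,.54,.62,.7,.78];table(t,[.068*1e3]*12)"
```

```text
0 68.0 [1, 6, 7] [0.001, -0.0, 0.0]
0.03 68.0 [1, 6, 13] [0.001, -0.0, 0.0]
0.08 68.0 [1, 6, 23] [0.001, -0.0, 0.0]
0.15 68.0 [1, 8, 38] [0.001, -0.0, 0.0]
0.22 68.0 [2, 11, 52] [0.001, -0.0, 0.0]
0.3 68.0 [2, 15, 68] [0.001, -0.0, 0.0]
0.38 68.0 [3, 20, 84] [0.001, -0.0, 0.0]
0.46 68.0 [4, 27, 99] [0.001, -0.0, 0.0]
0.54 68.0 [5, 35, 114] [0.001, -0.0, 0.0]
0.62 68.0 [7, 44, 128] [0.001, -0.0, 0.0]
0.7 68.0 [8, 54, 141] [0.001, -0.0, 0.0]
0.78 68.0 [10, 65, 153] [0.001, -0.0, 0.0]
5.075 [0.52863855 0.05015143 0.1207919 ] 0.7864818468626995 [ 0.75345167 -0.66793941  0.32507821]
```

Emit:
drive_tool(
  commands=[
    {"hand": 0.8, "translation": [1, 4, 4], "angular": [0, 0, 0]},
    {"hand": 0.8, "translation": [1, 6, 8], "angular": [0, 0, 0]},
    {"hand": 0.8, "translation": [1, 6, 13], "angular": [0, 0, 0]},
    {"hand": 0.8, "translation": [1, 6, 23], "angular": [0, 0, 0]},
    {"hand": 0.8, "translation": [1, 8, 38], "angular": [0, 0, 0]},
    {"hand": 0.8, "translation": [2, 11, 52], "angular": [0, 0, 0]},
  ],
)

```text
t: 5.82
eef_pos: [0.53, 0.0608, 0.1735]
tool_rot: [0.028, 0.069, 0.922, 0.381]
contact_force: [-2.3, -4.8, -1.1]
gripper_width: 0.804
grasp_force: 2.5
```

```bash
python3 -c "
from arc import *
m,im=snap('side')
a=cv2.resize(im[130:260,150:310],(738,600),interpolation=2)
cv2.imwrite('pics/s3.png',a[:,:,::-1])
t=[.3,.38,.46,.54,.62,.7,.78,.85,.92,.99,1.06,1.13];table(t,[68]*12)"
```

```text
0.3 68 [1, 4, 14] [0.001, -0.0, 0.0]
0.38 68 [1, 9, 29] [0.001, -0.0, 0.0]
0.46 68 [2, 16, 45] [0.001, -0.0, 0.0]
0.54 68 [4, 24, 59] [0.001, -0.0, 0.0]
0.62 68 [5, 33, 73] [0.001, -0.0, 0.0]
0.7 68 [6, 43, 86] [0.001, -0.0, 0.0]
0.78 68 [8, 54, 99] [0.001, -0.0, 0.0]
0.85 68 [10, 66, 107] [-0.063, 0.009, -0.0]
0.92 68 [12, 78, 114] [-0.133, 0.02, -0.0]
0.99 68 [14, 91, 121] [-0.202, 0.03, -0.0]
1.06 68 [16, 105, 126] [-0.271, 0.041, -0.0]
1.13 68 [18, 118, 130] [-0.34, 0.051, -0.0]
5.875 [0.53071609 0.06132026 0.17533935] 0.7859260841548081 [-2.486241   -3.96854609  0.09534132]
```

View pics/s3.png

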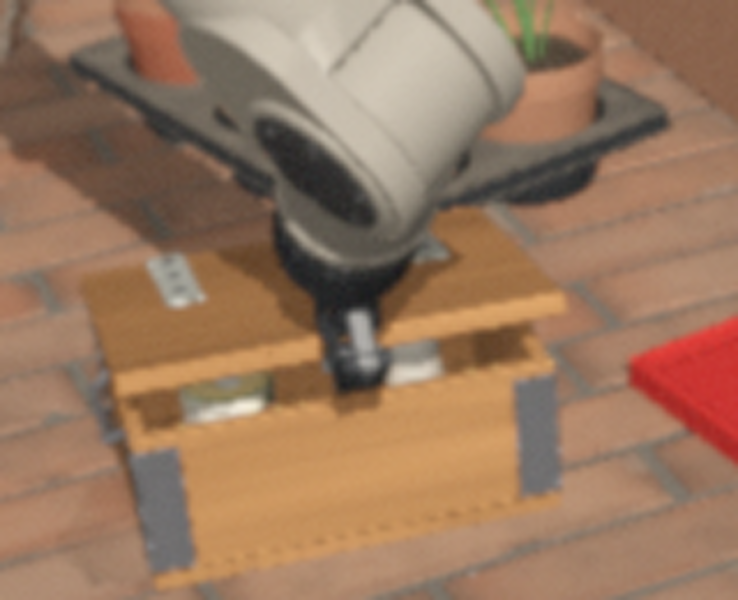

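The lid is open about 0.2 rad, riding on the lower finger with about 5 N. The tin shows on the near (left) side and the shaker on the far side. I'll continue the arc.

Emit:
drive_tool(
  commands=[
    {"hand": 0.8, "translation": [1, 4, 14], "angular": [0, 0, 0]},
    {"hand": 0.8, "translation": [1, 9, 29], "angular": [0, 0, 0]},
    {"hand": 0.8, "translation": [2, 16, 45], "angular": [0, 0, 0]},
    {"hand": 0.8, "translation": [4, 24, 59], "angular": [0, 0, 0]},
    {"hand": 0.8, "translation": [5, 33, 73], "angular": [0, 0, 0]},
    {"hand": 0.8, "translation": [6, 43, 86], "angular": [0, 0, 0]},
    {"hand": 0.8, "translation": [8, 54, 99], "angular": [0, 0, 0]},
    {"hand": 0.8, "translation": [10, 66, 107], "angular": [-0.063, 0.009, 0]},
    {"hand": 0.8, "translation": [12, 78, 114], "angular": [-0.133, 0.02, 0]},
    {"hand": 0.8, "translation": [14, 91, 121], "angular": [-0.202, 0.03, 0]},
    {"hand": 0.8, "translation": [16, 105, 126], "angular": [-0.271, 0.041, 0]},
    {"hand": 0.8, "translation": [18, 118, 130], "angular": [-0.34, 0.051, 0]},
  ],
)

```text
t: 7.38
eef_pos: [0.5479, 0.1805, 0.3039]
tool_rot: [0.016, 0.072, 0.973, 0.218]
contact_force: [-0.5, -1.3, -1.5]
gripper_width: 0.798
grasp_force: 0.6
```

```bash
python3 -c "
from arc import *
m,im=snap('side')
a=cv2.resize(im[80:260,140:340],(660,600),interpolation=2)
cv2.imwrite('pics/s4.png',a[:,:,::-1])
table([1.13,1.13,1.13,1.13,1.13,1.19,1.26,1.32,1.38,1.44,1.5,1.55],[68,60,52,44,38]+[38]*7)
print(bot.get_obs()['q'])"
```

```text
1.13 68 [-1, -5, 1] [0.001, -0.0, 0.0]
1.13 60 [-1, -9, -1] [0.001, -0.0, 0.0]
1.13 52 [-2, -12, -3] [0.001, -0.0, 0.0]
1.13 44 [-2, -16, -4] [0.001, -0.0, 0.0]
1.13 38 [-3, -18, -6] [0.001, -0.0, 0.0]
1.19 38 [-1, -7, -2] [-0.058, 0.009, -0.0]
1.26 38 [1, 7, 2] [-0.128, 0.019, -0.0]
1.32 38 [3, 19, 4] [-0.187, 0.028, -0.0]
1.38 38 [5, 31, 6] [-0.246, 0.037, -0.0]
1.44 38 [7, 44, 7] [-0.306, 0.046, -0.0]
1.5 38 [8, 56, 7] [-0.365, 0.055, -0.0]
1.55 38 [10, 66, 6] [-0.415, 0.062, -0.0]
7.425 [0.54816148 0.18475761 0.30514325] 1.1308664960911976 [1.26077602 3.52916244 1.16178177]
[-0.60867743  0.21834643  0.46201079  1.88701529 -0.62041643  1.00937031
  1.59123431]
```

View pics/s4.png

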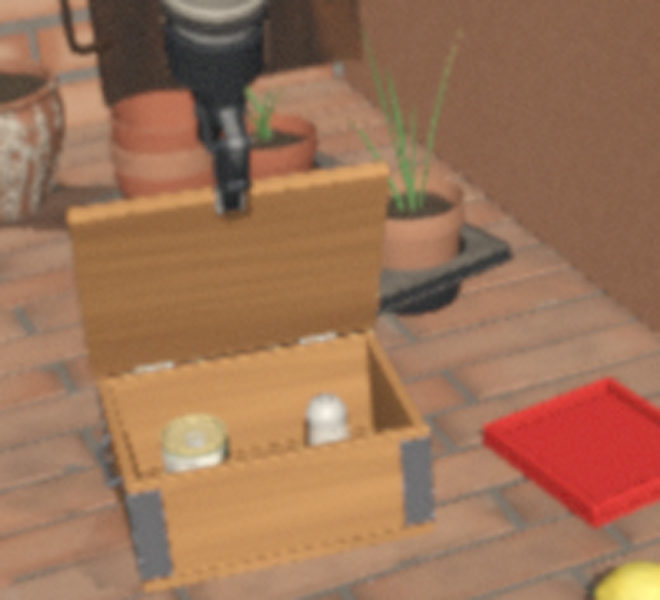

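The lid is at about 1.13 rad, with the tin (195,440) on the near side and the shaker (327,420) on the far side. I'll narrow the jaws so the lid is caught once it passes balance, then carry on.

Emit:
drive_tool(
  commands=[
    {"hand": 0.7, "translation": [-1, -4, 0], "angular": [0, 0, 0]},
    {"hand": 0.6, "translation": [-1, -7, -2], "angular": [0, 0, 0]},
    {"hand": 0.5, "translation": [-2, -11, -4], "angular": [0, 0, 0]},
    {"hand": 0.45, "translation": [-3, -16, -5], "angular": [0, 0, 0]},
    {"hand": 0.45, "translation": [-2, -12, -4], "angular": [-0.03, 0.005, 0]},
    {"hand": 0.45, "translation": [-1, -7, -2], "angular": [-0.058, 0.009, 0]},
    {"hand": 0.45, "translation": [1, 7, 2], "angular": [-0.128, 0.019, 0]},
    {"hand": 0.45, "translation": [3, 19, 4], "angular": [-0.187, 0.028, 0]},
    {"hand": 0.45, "translation": [5, 31, 6], "angular": [-0.246, 0.037, 0]},
    {"hand": 0.45, "translation": [7, 44, 7], "angular": [-0.306, 0.046, 0]},
  ],
)

```text
t: 8.68
eef_pos: [0.5555, 0.2233, 0.3097]
tool_rot: [0.004, 0.074, 0.995, 0.065]
contact_force: [-0.3, -0.8, -0.6]
gripper_width: 0.451
grasp_force: 0.2
```

```bash
python3 -c "
from arc import *
table([1.44,1.48,1.52,1.56,1.6,1.65,1.7,1.75,1.8,1.85,1.9,1.95],[38]*12)
print(bot.get_obs()['q'])"
```

```text
1.44 38 [1, 5, 2] [0.001, -0.0, 0.0]
1.48 38 [2, 13, 2] [-0.038, 0.006, -0.0]
1.52 38 [3, 21, 2] [-0.078, 0.012, -0.0]
1.56 38 [4, 29, 1] [-0.118, 0.018, -0.0]
1.6 38 [6, 38, 1] [-0.128, 0.019, -0.0]
1.65 38 [7, 48, 1] [-0.128, 0.019, -0.0]
1.7 38 [9, 58, 0] [-0.128, 0.019, -0.0]
1.75 38 [10, 68, -2] [-0.128, 0.019, -0.0]
1.8 38 [12, 78, -4] [-0.128, 0.019, -0.0]
1.85 38 [13, 88, -7] [-0.128, 0.019, -0.0]
1.9 38 [15, 98, -10] [-0.128, 0.019, -0.0]
1.95 38 [16, 108, -13] [-0.128, 0.019, -0.0]
8.675 [0.55545455 0.2233474  0.30972329] 1.4411319688007829 [-0.28546562 -0.80983215 -0.55376896]
[-0.82246094  0.28194213  0.49116459  1.74175683 -0.27597523  1.10257498
  1.18927518]
```

Emit:
drive_tool(
  commands=[
    {"hand": 0.45, "translation": [1, 7, 2], "angular": [-0.02, 0.003, 0]},
    {"hand": 0.45, "translation": [2, 13, 2], "angular": [-0.038, 0.006, 0]},
    {"hand": 0.45, "translation": [3, 21, 2], "angular": [-0.078, 0.012, 0]},
    {"hand": 0.45, "translation": [4, 29, 1], "angular": [-0.118, 0.018, 0]},
    {"hand": 0.45, "translation": [6, 38, 1], "angular": [-0.128, 0.019, 0]},
    {"hand": 0.45, "translation": [7, 48, 1], "angular": [-0.128, 0.019, 0]},
    {"hand": 0.45, "translation": [9, 58, 0], "angular": [-0.128, 0.019, 0]},
    {"hand": 0.45, "translation": [10, 68, -2], "angular": [-0.128, 0.019, 0]},
    {"hand": 0.45, "translation": [12, 78, -4], "angular": [-0.128, 0.019, 0]},
    {"hand": 0.45, "translation": [13, 88, -7], "angular": [-0.128, 0.019, 0]},
    {"hand": 0.45, "translation": [15, 98, -8], "angular": [-0.128, 0.019, 0]},
    {"hand": 0.45, "translation": [15, 101, -8], "angular": [-0.128, 0.019, 0]},
  ],
)

```text
t: 10.18
eef_pos: [0.5704, 0.3255, 0.3014]
tool_rot: [-0.0, 0.074, 0.997, 0.001]
contact_force: [-0.5, 1.0, -0.4]
gripper_width: 0.451
grasp_force: 0.0
```

```bash
python3 -c "
from arc import *
m,im=snap('side')
a=cv2.resize(im[80:260,140:340],(660,600),interpolation=2)
cv2.imwrite('pics/s5.png',a[:,:,::-1])
o=bot.get_obs();print(o['contact_force'],o['eef_pos'],o['q'])"
```

```text
[-0.07898541  0.17037999  0.50212381] [0.57035831 0.32545689 0.30151499] [-0.95077428  0.42956996  0.47651887  1.56207898 -0.20828336  1.19946592
  0.98799338]
```

View pics/s5.png

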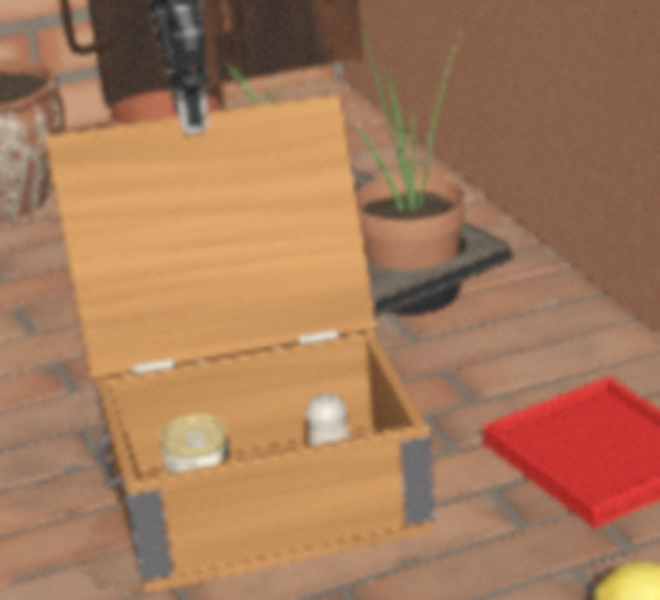

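The lid leans back, apparently at its stop, with about 0 N on the fingers. I'll withdraw straight up, then look into the chest.

Emit:
drive_tool(
  commands=[
    {"hand": 0.45, "translation": [0, 0, 25], "angular": [0, 0, 0]},
    {"hand": 0.45, "translation": [0, 0, 60], "angular": [0, 0, 0]},
    {"hand": 0.45, "translation": [0, 0, 90], "angular": [0, 0, 0]},
    {"hand": 0.6, "translation": [-30, -50, 100], "angular": [0, 0, 0]},
    {"hand": 1.0, "translation": [-60, -110, 100], "angular": [0, 0, 0]},
    {"hand": 1.0, "translation": [-80, -170, 90], "angular": [0, 0, 0]},
    {"hand": 1.0, "translation": [-80, -225, 80], "angular": [0, 0, 0]},
    {"hand": 1.0, "translation": [-80, -225, 60], "angular": [0, 0, 0]},
    {"hand": 1.0, "translation": [-80, -225, 60], "angular": [0, 0, 0]},
  ],
)

```text
t: 11.35
eef_pos: [0.4896, 0.0987, 0.361]
tool_rot: [-0.001, 0.075, 0.997, 0.001]
contact_force: [0.0, 0.3, 0.2]
gripper_width: 1.0
grasp_force: 0.0
```

```bash
cat > look.py <<'E'
from h import *
np.set_printoptions(precision=4,suppress=True)
o=bot.get_obs();print(o['t'],o['eef_pos'],o['tool_rot'],o['contact_force'])
D={}
for c in('wrist','top','side'):
    m,im=snap(c)
    if c=='wrist': cv2.imwrite('pics/w%d.png'%int(o['t']*100),im[:,:,::-1])
    for q in('tin','shaker','lid'):
        for r in bot.outline_of(c,q)[:2]:
            k=r['pixels'];ys,xs=np.nonzero(k)
            print(c,q,np.round(r['position']),round(r['score'],2),xs.min(),xs.max(),ys.min(),ys.max(),k.sum(),at_z(m,r['position'],.082))
            if q=='tin' and q+c not in D: D[q+c]=(m,k,r['position'])
np.save('D.npy',D,allow_pickle=True)
E
python3 look.py; ls pics
```

```text
11.35 [0.4896 0.0987 0.361 ] [-0.001   0.0747  0.9972  0.0009] [0.0228 0.2958 0.2464]
wrist tin [380. 195.] 0.98 353 405 167 221 2139 [0.4909 0.1665 0.082 ]
wrist shaker [364. 273.] 0.57 349 380 254 297 1086 [0.5888 0.1365 0.082 ]
wrist lid [553. 262.] 0.84 444 639 134 443 46409 [0.6096 0.3801 0.082 ]
top tin [195. 320.] 0.41 182 205 317 323 104 [0.4694 0.1531 0.082 ]
top shaker [212. 258.] 0.6 199 220 252 271 344 [0.6062 0.1257 0.082 ]
top lid [124. 224.] 0.61 81 168 192 268 3639 [0.6779 0.3326 0.082 ]
top lid [189. 252.] 0.27 81 254 192 350 11254 [0.6189 0.1775 0.082 ]
side tin [198. 211.] 0.55 189 209 204 220 286 [0.4895 0.1545 0.082 ]
side shaker [237. 205.] 0.54 233 245 197 212 171 [0.5978 0.1263 0.082 ]
side lid [206. 151.] 0.73 154 254 108 192 6373 [0.6391 0.5077 0.082 ]
side lid [266. 322.] 0.44 225 311 287 358 4002 [ 0.4735 -0.3371  0.082 ]
s2.png
s3.png
s4.png
s5.png
side0.png
sidec.png
top0.png
topc.png
w1.png
w1135.png
```

Emit:
drive_tool(
  commands=[
    {"hand": 1.0, "translation": [-3, 30, -20], "angular": [0, 0, 0]},
    {"hand": 1.0, "translation": [-3, 58, -60], "angular": [0, 0, 0]},
    {"hand": 1.0, "translation": [-3, 58, -100], "angular": [0, 0, 0]},
    {"hand": 1.0, "translation": [-3, 58, -130], "angular": [0, 0, 0]},
    {"hand": 1.0, "translation": [-3, 58, -140], "angular": [0, 0, 0]},
    {"hand": 1.0, "translation": [-3, 58, -140], "angular": [0, 0, 0]},
  ],
)

```text
t: 12.7
eef_pos: [0.4876, 0.1575, 0.2218]
tool_rot: [-0.0, 0.074, 0.997, 0.001]
contact_force: [-0.1, 0.8, 0.6]
gripper_width: 0.998
grasp_force: 0.0
```

```bash
cat > fit.py <<'E'
from h import *
from scipy.optimize import minimize
np.set_printoptions(precision=4,suppress=True)
def hull(m,p):
    a=np.linspace(0,2*np.pi,40);P=[(p[0]+.0285*np.cos(t),p[1]+.0285*np.sin(t),z) for z in(p[2],p[2]+.072) for t in a]
    k=np.zeros((480,640),np.uint8);cv2.fillConvexPoly(k,cv2.convexHull(np.array([proj(m,q)*16 for q in P]).round().astype(np.int32)),1,shift=4);return k.astype(bool)
def fit(views,p0,fixz=None):
    def cost(p):
        p=p if fixz is None else [*p[:2],fixz]
        return sum(1-(hull(m,p)&k).sum()/(hull(m,p)|k).sum() for m,k in views)
    r=minimize(cost,p0,method='Nelder-Mead',options=dict(initial_simplex=np.array([p0]+[list(np.array(p0)+d) for d in np.eye(len(p0))*.012]),xatol=2e-4,fatol=1e-3));return r.x,r.fun
if __name__=='__main__':
    D=np.load('D.npy',allow_pickle=True).item();m1,k1,_=D['tinwrist']
    o=bot.get_obs();print(o['t'],o['eef_pos'])
    m,im=snap('wrist','w_b.png');r=bot.outline_of('wrist','tin');print([(x['score'],x['position'],x['pixels'].sum()) for x in r])
    k2=r[0]['pixels']
    print('1',fit([(m1,k1)],[.487,.158],.01)); print('2',fit([(m,k2)],[.487,.158],.01))
    print('12',fit([(m1,k1),(m,k2)],[.487,.158,.01]))
    ct=D['tinside'];print('side',proj(ct[0],[.487,.158,.082]))
E
python3 fit.py
```

```text
12.7 [0.4876 0.1575 0.2218]
[(0.96, [337.8, 234.7], np.int64(4432))]
1 (array([0.4933, 0.1683]), np.float64(0.03140646335912611))
2 (array([0.4941, 0.1675]), np.float64(0.01577427238391471))
12 (array([0.4941, 0.1676, 0.0086]), np.float64(0.05872964451765095))
side [196.4606 210.2444]
```

Two wrist places agree: the tin is at (0.494, 0.1675) with its foot at z≈0.009. I'll go down and grasp it.

Emit:
drive_tool(
  commands=[
    {"hand": 0.9, "translation": [6.5, 10, -20], "angular": [0, 0, 0]},
    {"hand": 0.9, "translation": [6.5, 10, -60], "angular": [0, 0, 0]},
    {"hand": 0.9, "translation": [6.5, 10, -100], "angular": [0, 0, 0]},
    {"hand": 0.9, "translation": [6.5, 10, -130], "angular": [0, 0, 0]},
    {"hand": 0.9, "translation": [6.5, 10, -155], "angular": [0, 0, 0]},
    {"hand": 0.9, "translation": [6.5, 10, -170], "angular": [0, 0, 0]},
    {"hand": 0.9, "translation": [6.5, 10, -170], "angular": [0, 0, 0]},
    {"hand": 0.6, "translation": [6.5, 10, -170], "angular": [0, 0, 0]},
    {"hand": 0.5, "translation": [6.5, 10, -170], "angular": [0, 0, 0]},
    {"hand": 0.5, "translation": [6.5, 10, -170], "angular": [0, 0, 0]},
    {"hand": 0.5, "translation": [6.5, 10, -170], "angular": [0, 0, 0]},
    {"hand": 0.5, "translation": [6.5, 10, -170], "angular": [0, 0, 0]},
  ],
  force=30,
)

```text
t: 14.3
eef_pos: [0.495, 0.1681, 0.0527]
tool_rot: [0.001, 0.074, 0.997, 0.002]
contact_force: [0.2, -2.0, 6.9]
gripper_width: 0.664
grasp_force: 31.8
```

Emit:
drive_tool(
  commands=[
    {"hand": 0.5, "translation": [0, 0, 15], "angular": [0, 0, 0]},
    {"hand": 0.5, "translation": [0, 0, 45], "angular": [0, 0, 0]},
    {"hand": 0.5, "translation": [0, 0, 80], "angular": [0, 0, 0]},
    {"hand": 0.5, "translation": [0, 0, 115], "angular": [0, 0, 0]},
    {"hand": 0.5, "translation": [0, 0, 140], "angular": [0, 0, 0]},
    {"hand": 0.5, "translation": [0, 0, 150], "angular": [0, 0, 0]},
    {"hand": 0.5, "translation": [0, 0, 150], "angular": [0, 0, 0]},
    {"hand": 0.5, "translation": [0, -30, 150], "angular": [0, 0, 0]},
    {"hand": 0.5, "translation": [1, -70, 150], "angular": [0, 0, 0]},
    {"hand": 0.5, "translation": [2, -120, 150], "angular": [0, 0, 0]},
    {"hand": 0.5, "translation": [3, -170, 150], "angular": [0, 0, 0]},
    {"hand": 0.5, "translation": [4, -220, 150], "angular": [0, 0, 0]},
  ],
)

```text
t: 15.8
eef_pos: [0.497, -0.0537, 0.2005]
tool_rot: [-0.001, 0.074, 0.997, 0.001]
contact_force: [0.6, 0.8, -2.0]
gripper_width: 0.671
grasp_force: 32.9
```

Emit:
drive_tool(
  commands=[
    {"hand": 0.5, "translation": [1, -50, 0], "angular": [0, 0, 0]},
    {"hand": 0.5, "translation": [2, -100, 0], "angular": [0, 0, 0]},
    {"hand": 0.5, "translation": [2, -145, -10], "angular": [0, 0, 0]},
    {"hand": 0.5, "translation": [3, -180, -30], "angular": [0, 0, 0]},
    {"hand": 0.5, "translation": [3, -200, -60], "angular": [0, 0, 0]},
    {"hand": 0.5, "translation": [3, -208, -80], "angular": [0, 0, 0]},
    {"hand": 0.5, "translation": [3, -208, -90], "angular": [0, 0, 0]},
    {"hand": 0.5, "translation": [3, -208, -90], "angular": [0, 0, 0]},
  ],
)

```text
t: 16.8
eef_pos: [0.5008, -0.259, 0.1109]
tool_rot: [-0.001, 0.073, 0.997, 0.002]
contact_force: [-0.4, 0.4, -1.7]
gripper_width: 0.668
grasp_force: 32.9
```

```bash
python3 - <<'E'
from fit import *
o=bot.get_obs();print(o['t'],o['eef_pos'],o['contact_force'],o['grasp_force'],o['gripper_width'])
V=[]
for c in('side','wrist','top'):
    m,im=snap(c);r=bot.outline_of(c,'tin');print(c,[(x['score'],x['position'],x['pixels'].sum()) for x in r])
    if c=='wrist':cv2.imwrite('pics/w_c.png',im[:,:,::-1])
    elif r: V.append((m,r[0]['pixels']))
    if c=='side': print('tray',[(x['score'],at_z(m,x['position'],.015)) for x in bot.find_in(c,'tray')])
print(fit(V[:1],[*o['eef_pos'][:2],.07]),fit(V,[*o['eef_pos'][:2],.07]))
E
```

```text
16.8 [ 0.5008 -0.259   0.1109] [-0.38    0.4022 -1.692 ] 32.895634174346924 0.6683031751908447
side [(0.9, [255.4, 294.7], np.int64(585))]
tray [(0.93, array([ 0.4972, -0.2803,  0.015 ])), (0.81, array([0.8355, 0.0535, 0.015 ]))]
wrist [(0.63, [324.8, 340.4], np.int64(23379))]
top []
(array([ 0.5051, -0.2444,  0.0507]), np.float64(0.43333333333333335)) (array([ 0.5051, -0.2444,  0.0507]), np.float64(0.43333333333333335))
```

The tin is held (about 1.7 N of weight) over the tray, with its foot at about 0.068. The tray floor is at 0.008. Lowering.

Emit:
drive_tool(
  commands=[
    {"hand": 0.5, "translation": [1, 0, -15], "angular": [0, 0, 0]},
    {"hand": 0.5, "translation": [1, 0, -32], "angular": [0, 0, 0]},
    {"hand": 0.5, "translation": [1, 0, -44], "angular": [0, 0, 0]},
    {"hand": 0.5, "translation": [1, 0, -50], "angular": [0, 0, 0]},
    {"hand": 0.5, "translation": [1, 0, -53], "angular": [0, 0, 0]},
    {"hand": 0.5, "translation": [1, 0, -55], "angular": [0, 0, 0]},
    {"hand": 0.5, "translation": [1, 0, -57], "angular": [0, 0, 0]},
    {"hand": 0.5, "translation": [1, 0, -58], "angular": [0, 0, 0]},
    {"hand": 0.5, "translation": [1, 0, -59], "angular": [0, 0, 0]},
    {"hand": 0.5, "translation": [1, 0, -59], "angular": [0, 0, 0]},
  ],
)

```text
t: 18.4
eef_pos: [0.5019, -0.2603, 0.0527]
tool_rot: [-0.0, 0.074, 0.997, 0.001]
contact_force: [0.7, 0.5, -1.5]
gripper_width: 0.662
grasp_force: 32.9
```

Emit:
drive_tool(
  commands=[
    {"hand": 0.5, "translation": [0, 0, -1], "angular": [0, 0, 0]},
    {"hand": 0.5, "translation": [0, 0, -2], "angular": [0, 0, 0]},
    {"hand": 0.5, "translation": [0, 0, -3], "angular": [0, 0, 0]},
    {"hand": 0.5, "translation": [0, 0, -3], "angular": [0, 0, 0]},
  ],
)

```text
t: 18.9
eef_pos: [0.502, -0.2604, 0.0507]
tool_rot: [0.0, 0.074, 0.997, 0.001]
contact_force: [-3.3, 2.5, 11.3]
gripper_width: 0.665
grasp_force: 34.2
```

Emit:
drive_tool(
  commands=[
    {"hand": 0.5, "translation": [0, 0, 0], "angular": [0, 0, 0]},
    {"hand": 0.5, "translation": [0, 0, 0], "angular": [0, 0, 0]},
    {"hand": 0.75, "translation": [0, 0, 0], "angular": [0, 0, 0]},
    {"hand": 0.9, "translation": [0, 0, 0], "angular": [0, 0, 0]},
    {"hand": 0.95, "translation": [0, 0, 0], "angular": [0, 0, 0]},
    {"hand": 0.95, "translation": [0, 0, 10], "angular": [0, 0, 0]},
    {"hand": 0.95, "translation": [0, 0, 40], "angular": [0, 0, 0]},
    {"hand": 0.95, "translation": [0, 0, 90], "angular": [0, 0, 0]},
    {"hand": 0.95, "translation": [0, 0, 150], "angular": [0, 0, 0]},
    {"hand": 0.95, "translation": [-10, 60, 200], "angular": [0, 0, 0]},
    {"hand": 0.95, "translation": [-20, 120, 240], "angular": [0, 0, 0]},
    {"hand": 0.95, "translation": [-20, 120, 240], "angular": [0, 0, 0]},
  ],
)

```text
t: 20.4
eef_pos: [0.4822, -0.138, 0.2919]
tool_rot: [0.001, 0.073, 0.997, 0.002]
contact_force: [0.2, 0.3, 0.4]
gripper_width: 0.95
grasp_force: 0.0
```

```bash
python3 - <<'E'
from fit import *
o=bot.get_obs();print(o['t'],o['eef_pos'],o['contact_force'])
V=[]
for c in('top','side'):
    m,im=snap(c);cv2.imwrite('pics/end_%s.png'%c,cv2.resize(im[60:390,130:450],(580,600),interpolation=2)[:,:,::-1])
    r=bot.outline_of(c,'tin');print(c,[(x['score'],x['position'],at_z(m,x['position'],.05),proj(m,[.502,-.26,.044])) for x in r])
    if r:V.append((m,r[0]['pixels']))
print(fit(V,[.502,-.26,.01]))
E
```

```text
20.4 [ 0.4822 -0.138   0.2919] [0.1754 0.338  0.3789]
top [(0.91, [387.4, 312.1], array([ 0.5003, -0.264 ,  0.05  ]), array([385.2926, 311.3677])), (0.57, [209.9, 257.6], array([0.6119, 0.1368, 0.05  ]), array([385.2926, 311.3677])), (0.16, [339.1, 204.2], array([ 0.742 , -0.1527,  0.05  ]), array([385.2926, 311.3677]))]
side [(0.76, [261.6, 307.3], array([ 0.4961, -0.2596,  0.05  ]), array([264.1991, 308.494 ]))]
(array([ 0.5004, -0.2608,  0.0045]), np.float64(0.27561288305190745))
```

View pics/end_side.png

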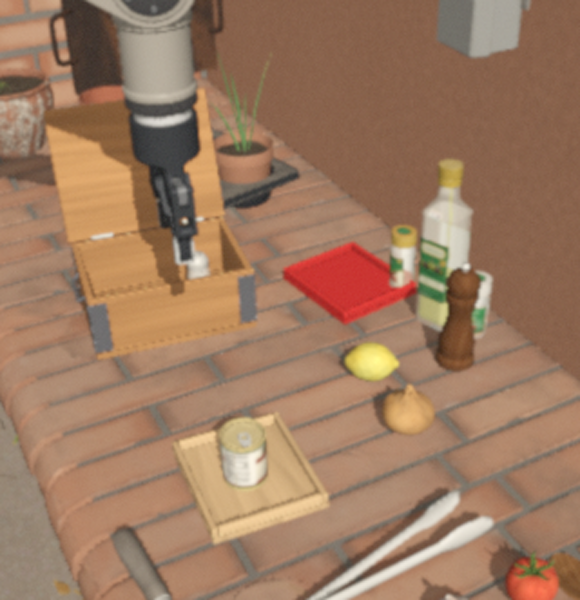

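The final view shows the tin upright at (243,455) near the tray's middle. The lid is open and the shaker, lemon, onion and tongs are in place. Handing in.

```bash
python3 -c "
from station import bot
print(bot.hand_in())"
```

```text
the job is handed in; nothing more can be done
None
```

I handed the job in at about 20 s of robot time: the lid leans open by itself, the tin stands upright within about 5 mm of the wood tray's centre, and the shaker, lemon, onion and tongs look untouched; the hand-in returned no verdict.

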